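Make up two specimen kits

TASK

Make up the two specimen kits from the stock on the bench. The blue tray gets the yellow-ochre stone in its middle pocket, and the glass vial and the folded loupe in its end pockets, one in each, either way round; the red tray gets the green stone in its middle pocket and the brown dropper bottle in either end pocket. Everything rests on the pocket floors as it stood on the bench, bottle and vial upright all the while, and the grey stone, the screwdriver and the vice stay where they are.

Things in the scene. Friction and masses are not known exactly. Their poses are not given: they have to be found in the camera images.
- blue_tray: open blue tray fixed to the bench, 102 (x) x 202 (y) mm, rim 12 mm high, floor and walls 3 mm thick; origin: centre of its underside, z up. Two cross walls 10 mm high part it into three pockets along y: a middle one (74 mm along y, grey floor, centre y = 0) and two end ones (58 mm along y, blue floor, centres y = -69 and +69 mm), each 96 mm along x, centred on x = 0. Same when turned half round.
- red_tray: open red tray fixed to the bench, 102 (x) x 202 (y) mm, rim 12 mm high, floor and walls 3 mm thick; origin: centre of its underside, z up. Two cross walls 10 mm high part it into three pockets along y: a middle one (74 mm along y, grey floor, centre y = 0) and two end ones (58 mm along y, red floor, centres y = -69 and +69 mm), each 96 mm along x, centred on x = 0. Same when turned half round.
- ochre_stone: yellow-ochre mineral specimen, rough, 40 (x) x 52 (y) x 36 mm high; origin at the centre of its flat underside, z up; grip it across x, at about 25 mm height
- green_stone: green-grey mineral specimen, rough, 40 (x) x 52 (y) x 36 mm high; origin at the centre of its flat underside, z up; grip it across x, at about 25 mm height
- dropper_bottle: brown glass bottle with a black dropper cap, standing, 34 mm across, 102 mm high: round body to 70 mm height, then the 24 mm collar and the 13 mm rubber bulb; origin at the centre of its underside, z up (height)
- vial: clear glass vial with a white screw cap, standing, 25 mm across, 56 mm high; origin at the centre of its underside, z up (height)
- loupe: folded pocket magnifier, lying flat: two light metal cover plates with a black lens ring between, 26 (x) x 39 (y) x 15 mm high; origin at the centre of its underside, z up; grip it across x
- grey_stone: pale grey stone, 52 x 66 x 45 mm high, belongs to neither kit: leave it; origin at the centre of its underside
- screwdriver: screwdriver with a blue handle, 141 mm long, lying on the bench at the left, bystander; origin under its middle, long axis y
- vice: small dark green machine vice with a yellow knob, 53 x 115 x 40 mm high, loose on the bench at the back, bystander; origin at the centre of its underside, long axis y
Things that resemble listed ones, but are neither listed nor needed, are in the scene too. Of the things like the vial, leave any that is orange or purple; of the rest the smaller one is meant.

How it is judged:
By the outcome, as a careful person would: the job done as asked, in the order asked, and still so for the second after the job is handed in, with the robot touching nothing.
It also fails if it takes over 125 s, if anything falls off the work surface, if the arm or the gripper's body presses on something with over 40 N, if the wrist force passes 120 N, or if a joint passes its speed limit or range.

ROBOT

A 7-joint arm with a two-finger parallel gripper is mounted at the origin on a cart in front of the work surface, level with it; the furniture and walls round the work are solid. World frame = base frame: x ahead of the robot, y to its left, z up, the work surface at z = 0. Lengths are in m, angles in rad, forces in N, time in s.
With the tool pointing down it reaches from about 0.425 to 0.875 m from the base axis. Payload 8.4 kg.
Tool frame: the origin (TCP) lies on the centre line of the jaws, within the pads' length; the fingertips stand 25 mm ahead of it and the grasp point (between the pads) lies 6 mm ahead of it; z points along the fingers, y is the line along which they close (so a half turn about z gives the same grasp; the last joint's range is limited). The gripper opens to 85 mm and grips with 20 to 120 N. Pads are 22 mm wide; open, the fingers measure 114 mm over their backs; the gripper's body (76 mm by 85 mm) begins 54 mm behind the grasp point. The pads swing forward as they close: fully open they stand 13 mm farther back than shut.
Start: joints at [1.239, 0.333, 0.04, 1.465, -0.013, 1.343, -0.059], TCP at [0.15, -0.632, 0.256] pointing down, gripper open.
Joint ranges: [-2.58, 2.58], [-0.38, 2.09], [-1.3, 1.39], [0.25, 2.4], [-1.5, 4.64], [0.08, 2.09], [-2.65, 2.65]. Speed limits (rad/s): [2.22, 2.22, 2.79, 2.79, 3.14, 3.14, 3.14].

INTERFACE

Orientations are given as a unit quaternion [w, x, y, z].
In Python, from station import sensors, cams, ticket gives the robot as it stands.
- The arm moves only by the tool carry_out, never from a script. Its argument "motion" is a list that holds one entry, the list of rows, each a list of 4 numbers: the shift along the tool's x, y, z in m, then the turn about the tool's z in degrees. In form: [[[tx, ty, tz, turn], ...]]. A call has 1 to 12 rows; each row shifts and turns the commanded pose from where the row before left it, along the tool's axes as they then stand; what a row does not reach is not made up. A row lasts 1/12 s, in which the tool goes at most 41.7 mm and 7.16 degrees, less where a joint would pass 70% of its speed; a pose out of reach is approached as far as the arm can. A call with a gripper value outside its range is refused whole. "jaw" is the closure, from 0 (fully open) to 1 (shut), set as the call begins (left out, the last holds). The fingers move at their own pace and stop on an object; the grip force is fixed at half the most. Time passes only in rows, so rows that do not move let the fingers close. It gives the time, the measured TCP pose, the force, the opening and the grip force at its end, in the units of the state.
- sensors.state(): the state, without advancing time (a new reading comes with each control period).
- cams.snapshot(name): name is "scene" or "top"; returns (picture, depth): 480x640x3 uint8, blue, green, red; 480x640 float32, m along the optical axis (not along the pixel's ray), 0 where there is no reading.
- cams.camera_model(name): a dict with "intrinsics" (3x3 intrinsics, pixels), "pose" (4x4, takes a point from camera to world coordinates). Camera axes: x right, y up, looking along -z (the intrinsics and any distortion apply to the point x, -y, -z); pixel columns grow to the right and rows downward; lengths in m; the calibration is good to about 2 mm. A picture is of the moment at which its call begins. camera_model takes no time and is no camera call.
- ticket.hand_in(): hands the job in; it is judged then, once.
The state is a dict: "clock": time; "q": joint angles; "qvel": joint speeds; "joint_torque": joint torques, N m; "tool_pos": TCP position; "orientation": TCP orientation; "force": force on the tool from outside, world axes, zero at the start; "moment": the same for the moment, N m; "finger_gap": finger opening in m; "finger_force": force on a finger pad.
Only numpy, scipy, OpenCV 4.12 (cv2) and the standard library are available. Lean on these libraries where they do the work, as an engineer would, in place of code of your own. Each camera call takes 0.05 s, during which the arm holds its last target. There are 200 camera calls.

## Working session

There is one attempt and no reset: what is moved stays moved. The work goes in short steps, Python scripts to look and compute and a tool call to move; the robot and the scene stay as the last step left them, time stands still between calls to the robot, and variables do not carry over. Pictures are saved under pics/ and viewed, at most 14 in all, crops included, and the job is handed in when it is done.

Besides the shell and the picture viewer there is one more tool, called after "Emit:" as name(argument=value, ...), one argument or row to a line, values as JSON. carry_out: Moves the arm, as the interface text tells. Its arguments: {"type":"object","properties":{"motion":{"type":"array"},"jaw":{"type":"number"}},"required":["motion"]}

```bash
mkdir -p pics; ls
cat > h.py <<'E'
import numpy as np, cv2
from station import sensors, cams, ticket
def snap(n,tag):
    p,d=cams.snapshot(n); cv2.imwrite(f'pics/{tag}.png',p); np.save(f'pics/{tag}.npy',d); return p,d
def world(n,u,v,d):
    m=cams.camera_model(n);K=np.array(m['intrinsics']);T=np.array(m['pose'])
    u=np.asarray(u,float);v=np.asarray(v,float);d=np.asarray(d,float)
    c=np.stack([(u-K[0,2])/K[0,0]*d,-(v-K[1,2])/K[1,1]*d,-d,np.ones_like(d)],-1)
    return (c@T.T)[...,:3]
def plane(n,u,v,z):
    o=np.array(cams.camera_model(n)['pose'])[:3,3];r=world(n,u,v,np.ones(np.shape(u)))-o
    return o+r*((z-o[2])/r[...,2])[...,None]
E
python3 - <<'E'
from h import *
for n in('scene','top'):
    snap(n,n); m=cams.camera_model(n); print(m)
print(sensors.state())
E
```

```text
pics
{'intrinsics': array([[525.0033912 ,   0.        , 322.94167129],
       [  0.        , 525.0033912 , 241.83427692],
       [  0.        ,   0.        ,   1.        ]]), 'pose': array([[-0.76061076,  0.3456283 , -0.54955651,  0.00444021],
       [-0.64890026, -0.43081436,  0.62715822,  0.79710701],
       [-0.0199932 ,  0.83363065,  0.55196033,  0.62515522],
       [ 0.        ,  0.        ,  0.        ,  1.        ]])}
{'intrinsics': array([[515.28728214,   0.        , 314.33874912],
       [  0.        , 515.28728214, 243.29780482],
       [  0.        ,   0.        ,   1.        ]]), 'pose': array([[ 1.45277968e-02,  9.88431099e-01, -1.50973198e-01,
         4.85495849e-01],
       [-9.99894293e-01,  1.42723247e-02, -2.77566830e-03,
         1.42991189e-01],
       [-5.88818373e-04,  1.50997564e-01,  9.88533960e-01,
         8.91585626e-01],
       [ 0.00000000e+00,  0.00000000e+00,  0.00000000e+00,
         1.00000000e+00]])}
{'clock': 0.1, 'q': array([ 1.23880635,  0.33383832,  0.03986046,  1.46620365, -0.01341983,
        1.34331738, -0.0584942 ]), 'qvel': array([-5.02851362e-04, -2.45357881e-03, -6.83379218e-05, -2.45885810e-03,
       -9.44548355e-05,  1.03908038e-03, -1.91371264e-03]), 'joint_torque': array([ 5.09655903e-03, -6.60014105e+01,  1.37082428e+00, -4.06472611e+01,
        1.71589293e-02,  8.99165869e-03,  3.78846642e-05]), 'tool_pos': array([ 0.14985087, -0.63208767,  0.25550106]), 'orientation': array([-7.39999358e-04,  9.93233608e-01,  1.16131115e-01, -1.24929788e-04]), 'force': array([-0.22944313,  0.25190472, -0.16577251]), 'moment': array([ 0.00675485, -0.00251537,  0.08770088]), 'finger_force': 0.0, 'finger_gap': 0.08568536181684738}
```

View pics/top.png

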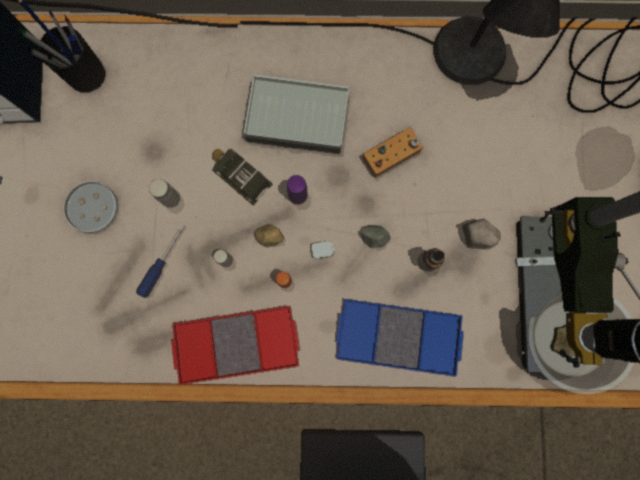

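View pics/scene.png

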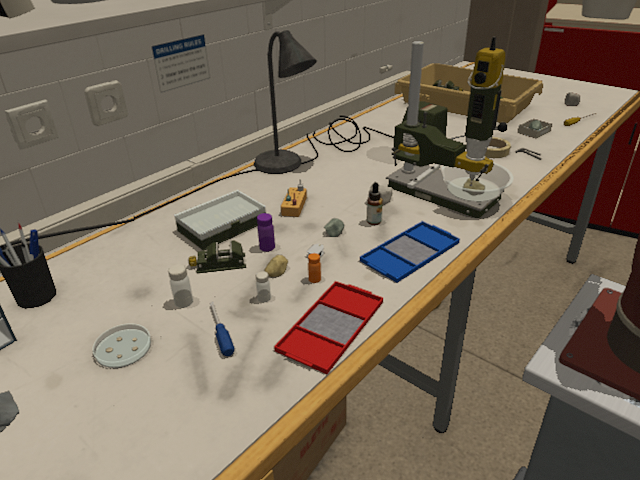

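Top view: the vial look-alikes are small white cap (222,257), larger white cap (162,190), orange (283,279) and purple (297,189). The smaller white one is the vial. Stones: ochre (268,235), green (375,236), grey (481,234, leave), and an ochre-ish lump at the drill press (562,340, not stock). The loupe is at (321,250) and the bottle at (432,259). The red tray is at (236,343) and the blue tray at (400,336). The drill press, right of the trays, lies between the arm's start and the work.

```bash
cat > meas.py <<'E'
from h import *
def cloud(n,tag):
    d=np.load(f'pics/{tag}.npy'); v,u=np.mgrid[:480,:640]; P=world(n,u,v,d); P[d<=0]=np.nan; return P
def comps(P,zmin=.006,step=.002,x=(.25,.85),y=(-.25,.5)):
    # bird's-eye height raster -> components
    Q=P.reshape(-1,3); Q=Q[np.isfinite(Q).all(1)]
    Q=Q[(Q[:,2]>zmin)&(Q[:,0]>x[0])&(Q[:,0]<x[1])&(Q[:,1]>y[0])&(Q[:,1]<y[1])]
    return Q
E
python3 - <<'E'
from meas import *
T=cloud('top','top'); S=cloud('scene','scene')
objs=dict(ochre=(268,235),vial=(222,257),loupe=(321,250),green=(375,236),bottle=(432,259),grey=(481,234),orange=(283,279),purple=(297,189),bigvial=(162,190),vice=(240,175),screw=(160,262),red=(236,343),blue=(400,336))
mask=(T[...,2]>.006).astype(np.uint8)
nl,L=cv2.connectedComponents(mask)
print('bench z',np.nanmedian(T[280:300,300:340,2]),np.nanmedian(T[210:225,320:350,2]))
for k,(u,v) in objs.items():
    l=L[v,u]; P=T[L==l]; c=P.mean(0); zt=np.percentile(P[:,2],98)
    w=.06 if k not in('red','blue') else .14
    m=np.isfinite(S[...,0])&(abs(S[...,0]-c[0])<w)&(abs(S[...,1]-c[1])<w)&(S[...,2]>.006)
    n2,L2=cv2.connectedComponents(m.astype(np.uint8)); 
    best=max(range(1,n2),key=lambda i:(L2==i).sum()-2e4*np.hypot(*(S[L2==i][:,:2].mean(0)-c[:2])))
    PS=S[L2==best]; top=P[P[:,2]>zt-.012]
    A=P if k in('red','blue') else np.vstack([P])
    r=cv2.minAreaRect((A[:,:2]*1000).astype(np.float32)); rt=cv2.minAreaRect((top[:,:2]*1000).astype(np.float32))
    f=lambda r:(np.round(r[0],1),np.round(r[1],1),round(r[2],1))
    print(k,l,len(P),'zT %.3f zS %.3f'%(zt,np.percentile(PS[:,2],98)),'all',*f(r),'top',*f(rt),'scene',np.round(PS[:,:2].mean(0)*1000),len(PS))
D=T[190:390,515:640].reshape(-1,3);D=D[np.isfinite(D).all(1)&(D[:,2]>.01)]
print('press',D.min(0),D.max(0)); 
for h in(.05,.1,.2,.3):
    q=D[D[:,2]>h]; print(h,q.min(0),q.max(0))
q=S[40:220,385:520].reshape(-1,3);q=q[np.isfinite(q).all(1)&(q[:,2]>.1)]
for h in(.1,.2,.3,.4): 
    w=q[q[:,2]>h]; print('scene',h,np.percentile(w,[1,99],axis=0).round(3).tolist()) if len(w) else 0
a=cv2.imread('pics/top.png')[205:295,195:455]; b=cv2.imread('pics/scene.png')[180:310,160:400]
a=cv2.resize(a,(780,270),interpolation=cv2.INTER_CUBIC); b=cv2.resize(b,(600,325),interpolation=cv2.INTER_CUBIC)
b=cv2.copyMakeBorder(b,0,0,0,180,cv2.BORDER_CONSTANT); cv2.imwrite('pics/crop1.png',np.vstack([a,b]))
E
```

```text
bench z -0.0013427032646542436 -0.0011256005478554876
ochre 147 485 zT 0.034 zS 0.034 all [632.7 225.1] [39.3 46. ] 22.0 top [630.9 221.6] [27.2 35.8] 27.3 scene [625. 230.] 333
vial 151 239 zT 0.057 zS 0.056 all [588.9 298.3] [22.9 22.9] 3.8 top [589.5 298.9] [21.6 21.8] 3.8 scene [596. 289.] 468
loupe 149 315 zT 0.016 zS 0.055 all [609.9 130.4] [25.9 38.5] 10.5 top [609.9 130.4] [25.9 38.5] 10.5 scene [606. 135.] 134
green 148 495 zT 0.035 zS 0.034 all [634.7  40.9] [45.  38.2] 45.7 top [634.8  38.7] [37.4 30.8] 45.7 scene [628.  49.] 251
bottle 150 471 zT 0.100 zS 0.097 all [591.2 -48.9] [34.8 31. ] 36.4 top [591.7 -50.3] [12.3 13.6] 0.1 scene [587. -41.] 500
grey 145 854 zT 0.043 zS 0.040 all [ 639.7 -142.7] [62.5 47.8] 86.6 top [ 639.2 -135.3] [44.  40.9] 21.8 scene [ 624. -139.] 182
orange 152 200 zT 0.057 zS 0.057 all [554.4 195.8] [23.3 22.9] 81.2 top [554.9 196.3] [21.3 21.4] 0.0 scene [555. 197.] 351
purple 129 489 zT 0.079 zS 0.078 all [706.5 175.9] [32.4 32.8] 71.4 top [707.2 176.1] [29.5 30.3] 24.0 scene [701. 184.] 552
bigvial 130 588 zT 0.078 zS 0.078 all [696.8 400.1] [32.7 32.3] 88.8 top [698.1 401. ] [30.8 30.1] 5.3 scene [690. 407.] 746
vice 128 1392 zT 0.041 zS 0.040 all [745.6 283.4] [110.7  46.8] 48.8 top [734.  269.1] [70.5 44.4] 50.2 scene [736. 284.] 1030
screw 146 632 zT 0.022 zS 0.023 all [588.  407.3] [ 23.4 140.3] 61.7 top [587.9 407.3] [ 23.4 140. ] 61.7 scene [554. 428.] 452Traceback (most recent call last):
  File "<stdin>", line 12, in <module>
ValueError: max() iterable argument is empty
```

Run:
```python
from meas import *
T=cloud('top','top'); S=cloud('scene','scene')
I=cv2.imread('pics/top.png').astype(int); J=cv2.imread('pics/scene.png').astype(int)
def big(m):
    n,L,st,_=cv2.connectedComponentsWithStats(cv2.morphologyEx(m.astype(np.uint8),cv2.MORPH_CLOSE,np.ones((3,3)))); i=1+st[1:,4].argmax(); return L==i
f=lambda r:(np.round(r[0],1),np.round(r[1],1),round(r[2],1))
for cam,im,P in(('top',I,T),('scene',J,S)):
  for k,c in(('red',2),('blue',0)):
    o=2-c; m=(im[...,c]>1.8*im[...,1])&(im[...,c]>1.8*im[...,o])&(im[...,c]>70)
    v,u=np.mgrid[:480,:640]; m&=(v>290)&(v<390) if cam=='top' else (v>215)&(v<375)&(u>270)&(u<470)
    hull=cv2.convexHull(np.argwhere(m)[:,::-1].astype(np.int32))
    W=plane(cam,hull[:,0,0],hull[:,0,1],.012); Q=P[m]; Q=Q[np.isfinite(Q).all(1)]
    r=cv2.minAreaRect((W[:,:2]*1000).astype(np.float32)); print(cam,k,*f(r),'z pct',np.percentile(Q[:,2],[5,50,97]).round(4)); 
    rr=Q[(Q[:,2]>.007)]; print('   rim pts',*f(cv2.minAreaRect((rr[:,:2]*1000).astype(np.float32))))
    
for k,c in(('ochre',(.633,.225)),('green',(.635,.041)),('loupe',(.61,.13)),('vial',(.589,.298)),('bottle',(.591,-.049))):
    A=[]
    for P in(T,S):
        q=P.reshape(-1,3); q=q[np.isfinite(q).all(1)]; q=q[(np.hypot(q[:,0]-c[0],q[:,1]-c[1])<.037)&(q[:,2]>.006)]; A.append(q)
        print(k,len(q),'z99 %.3f'%np.percentile(q[:,2],99),*f(cv2.minAreaRect((q[:,:2]*1000).astype(np.float32))),end=' | ')
    q=np.vstack(A); print('both',*f(cv2.minAreaRect((q[:,:2]*1000).astype(np.float32))))
    if k in('ochre','green'):
        for a in range(0,180,15):
            w=q[(q[:,2]>.012)&(q[:,2]<.032),:2]@[np.cos(np.radians(a)),np.sin(np.radians(a))]; lo,hi=np.percentile(w,[.5,99.5])*1000; print((a,round(hi-lo)),end=' ')
        print()
D=T[190:390,515:640].reshape(-1,3);D=D[np.isfinite(D).all(1)&(D[:,2]>.01)]
for h in(.01,.05,.1,.2,.3):
    q=D[D[:,2]>h]; print('press top',h,np.percentile(q,[1,99],axis=0).round(3).tolist()) if len(q) else 0
q=S[40:220,385:520].reshape(-1,3);q=q[np.isfinite(q).all(1)&(q[:,0]<.9)&(q[:,1]>-.7)]
for h in(.1,.2,.3,.4): 
    w=q[q[:,2]>h]; print('scene',h,np.percentile(w,[1,99],axis=0).round(3).tolist()) if len(w) else 0
a=cv2.imread('pics/top.png')[205:295,195:455]; b=cv2.imread('pics/scene.png')[180:310,160:400]
a=cv2.resize(a,(780,270),interpolation=cv2.INTER_CUBIC); b=cv2.resize(b,(600,325),interpolation=cv2.INTER_CUBIC)
b=cv2.copyMakeBorder(b,0,0,0,180,cv2.BORDER_CONSTANT); cv2.imwrite('pics/crop1.png',np.vstack([a,b]))
```

```text
top red [446.4 276.3] [102.  210.3] 9.6 z pct [-0.0009  0.002   0.0114]
   rim pts [446.2 276.9] [101.8 211.4] 9.7
top blue [463.1  -0.5] [203.4  96.7] 82.6 z pct [-0.0007  0.0022  0.011 ]
   rim pts [463.9  -1. ] [204.4  92.7] 83.5
scene red [462.1 246.5] [162.1 310.7] 29.3 z pct [0.0009 0.0033 0.0342]
   rim pts [471.2 282.8] [156.3 212.2] 10.1
scene blue [457.6   5.5] [209.4 105.4] 82.8 z pct [0.0008 0.0032 0.0117]
   rim pts [462.    2.6] [211.2 102. ] 82.7
ochre 485 z99 0.035 [632.7 225.1] [39.3 46. ] 22.0 | ochre 333 z99 0.034 [631.5 226.3] [38.7 46.3] 25.0 | both [632.3 226. ] [39.3 47.9] 22.0
(0, 36) (15, 36) (30, 40) (45, 44) (60, 48) (75, 48) (90, 48) (105, 45) (120, 42) (135, 40) (150, 39) (165, 38) 
green 495 z99 0.035 [634.7  40.9] [45.  38.2] 45.7 | green 251 z99 0.034 [630.9  43.9] [45.9 33. ] 60.7 | both [632.9  41.3] [47.4 38.8] 55.1
(0, 39) (15, 40) (30, 42) (45, 44) (60, 47) (75, 50) (90, 50) (105, 46) (120, 42) (135, 36) (150, 35) (165, 36) 
loupe 315 z99 0.017 [609.9 130.4] [25.9 38.5] 10.5 | loupe 125 z99 0.016 [611.9 130.4] [29.8 38.4] 22.1 | both [609.3 129.9] [29.1 39.4] 2.1
vial 239 z99 0.058 [588.9 298.3] [22.9 22.9] 3.8 | vial 354 z99 0.057 [588.2 302. ] [24.2 23.8] 9.1 | both [588.5 300.3] [24.4 26.8] 4.1
bottle 471 z99 0.100 [591.2 -48.9] [34.8 31. ] 36.4 | bottle 500 z99 0.099 [589.2 -44.2] [34.8 28.7] 33.0 | both [590.3 -47.2] [35.4 34.8] 36.4
press top 0.01 [[0.394, -0.342, 0.016], [0.67, -0.198, 0.267]]
press top 0.05 [[0.392, -0.344, 0.053], [0.671, -0.197, 0.269]]
press top 0.1 [[0.433, -0.323, 0.101], [0.671, -0.233, 0.27]]
press top 0.2 [[0.444, -0.269, 0.201], [0.652, -0.225, 0.288]]
scene 0.1 [[0.434, -0.511, 0.101], [0.741, -0.228, 0.353]]
scene 0.2 [[0.44, -0.285, 0.202], [0.651, -0.227, 0.359]]
scene 0.3 [[0.44, -0.286, 0.301], [0.651, -0.226, 0.367]]
```

View pics/crop1.png

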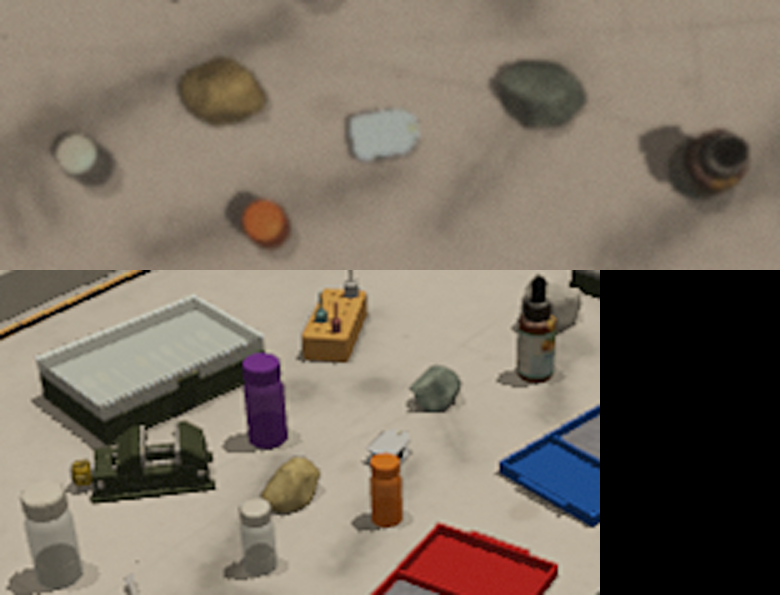

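The crop shows the small clear vial with white cap, ochre stone, light loupe plates, green stone and brown dropper bottle, so the choices hold. I'll write the move planner next and clear the drill press by going high and close in.

```bash
cat > plan.py <<'E'
from h import *
from scipy.spatial.transform import Rotation as Rn
def plan(wps,step=.04,turn=7.0,pre=0):
    """wps: (x,y,z m, world yaw deg of tool y); prints rows in tool axes, rounded with carry"""
    s=sensors.state(); w,x,y,z=s['orientation']; R=Rn.from_quat([x,y,z,w]).as_matrix()
    p=np.array(s['tool_pos']); yaw=np.degrees(np.arctan2(R[1,1],R[0,1])); print('now',p.round(4),round(yaw,1),'tilt',np.degrees(np.arccos(-R[2,2])).round(2))
    rows=[[0,0,0,0]]*pre
    for t in wps:
        t=np.array(t,float); dy=(t[3]-yaw+90)%180-90 if len(rows)<0 else (t[3]-yaw+180)%360-180
        n=max(1,int(np.ceil(max(np.linalg.norm(t[:3]-p)/step,abs(dy)/turn-1e-6)))); p0,y0=p.copy(),yaw
        for i in range(1,n+1):
            q=p0+(t[:3]-p0)*i/n; yy=y0+dy*i/n; a=np.radians(yaw)
            ty=np.array([np.cos(a),np.sin(a),0]); tx=np.array([-np.sin(a),np.cos(a),0]); tz=np.array([0,0,-1.])
            d=q-p; r=[round(float(d@tx),3),round(float(d@ty),3),round(float(d@tz),3),round(yaw-yy,1)]
            r=[v+0. for v in r]; rows.append(r); p=p+r[0]*tx+r[1]*ty+r[2]*tz; yaw-=r[3]
    for i in range(0,len(rows),12): print([rows[i:i+12]])
E
python3 - <<'E'
from plan import *
A=lambda r,a,z:(r*np.cos(np.radians(a)),r*np.sin(np.radians(a)),z,a)
plan([(.135,-.57,.44,-76.7),A(.47,-76.7,.44),A(.46,-60,.45),A(.46,-45,.45),A(.46,-30,.45),A(.46,-15,.45),A(.46,0,.45)])
S=np.load('pics/scene.npy')
for u,v in((417,45),(412,70),(490,60),(480,90),(498,45)): print((u,v),world('scene',u,v,S[v,u]).round(3))
E
```

```text
now [ 0.1499 -0.6321  0.2555] -76.7 tilt 0.09
[[[0.0, -0.013, -0.037, np.float64(0.0)], [0.0, -0.013, -0.037, np.float64(0.0)], [0.0, -0.012, -0.037, np.float64(0.0)], [0.0, -0.013, -0.037, np.float64(0.0)], [0.0, -0.013, -0.036, np.float64(0.0)], [0.0, -0.039, 0.0, np.float64(0.0)], [0.0, -0.038, 0.0, np.float64(0.0)], [0.0, -0.039, 0.0, np.float64(0.0)], [0.033, -0.007, -0.003, np.float64(-4.2)], [0.033, -0.005, -0.002, np.float64(-4.1)], [0.034, -0.002, -0.003, np.float64(-4.2)], [0.034, 0.0, -0.002, np.float64(-4.2)]]]
[[[0.03, -0.004, 0.0, np.float64(-3.7)], [0.03, -0.002, 0.0, np.float64(-3.8)], [0.03, 0.0, 0.0, np.float64(-3.7)], [0.03, 0.002, 0.0, np.float64(-3.8)], [0.04, -0.005, 0.0, np.float64(-5.0)], [0.039, -0.002, 0.0, np.float64(-5.0)], [0.04, 0.002, 0.0, np.float64(-5.0)], [0.03, -0.004, 0.0, np.float64(-3.7)], [0.03, -0.002, 0.0, np.float64(-3.8)], [0.03, 0.0, 0.0, np.float64(-3.7)], [0.03, 0.002, 0.0, np.float64(-3.8)], [0.03, -0.004, 0.0, np.float64(-3.7)]]]
[[[0.03, -0.002, 0.0, np.float64(-3.8)], [0.03, 0.0, 0.0, np.float64(-3.7)], [0.03, 0.002, 0.0, np.float64(-3.8)]]]
(417, 45) [ 0.637 -0.257  0.342]
(412, 70) [ 0.642 -0.253  0.287]
(490, 60) [ 0.455 -0.24   0.341]
(480, 90) [ 0.468 -0.241  0.277]
(498, 45) [ 0.945 -1.424  0.081]
```

Emit:
carry_out(
  motion=[
    [[0, -0.013, -0.037, 0], [0, -0.013, -0.037, 0], [0, -0.012, -0.037, 0], [0, -0.013, -0.037, 0], [0, -0.013, -0.036, 0], [0, -0.038, 0, 0], [0, -0.038, 0, 0], [0, -0.039, 0, 0], [0, 0, 0, 0]],
  ],
)

```text
clock: 0.85
tool_pos: [0.1072, -0.4533, 0.4417]
orientation: [0.0, 0.993, 0.116, 0.0]
force: [0.3, -2.5, 1.3]
finger_gap: 0.0852
finger_force: 0.0
```

```bash
sed -i 's/round(yaw-yy,1)\]/round(float(yaw-yy),1)]/' plan.py
python3 - <<'E'
from plan import *
A=lambda r,a,z:(r*np.cos(np.radians(a)),r*np.sin(np.radians(a)),z,a)
plan([A(.46,-60,.45),A(.46,-45,.45),A(.46,-30,.45),A(.46,-15,.45),A(.46,0,.45)])
print(sensors.state()['q'].round(2))
E
```

```text
now [ 0.1072 -0.4533  0.4417] -76.7 tilt 0.05
[[[0.033, -0.006, -0.002, -4.2], [0.033, -0.004, -0.002, -4.1], [0.034, -0.001, -0.002, -4.2], [0.034, 0.001, -0.002, -4.2], [0.04, -0.005, 0.0, -5.0], [0.04, -0.002, 0.0, -5.0], [0.039, 0.001, 0.0, -5.0], [0.03, -0.004, 0.0, -3.7], [0.03, -0.002, 0.0, -3.8], [0.03, 0.0, 0.0, -3.7], [0.03, 0.002, 0.0, -3.8], [0.03, -0.004, 0.0, -3.7]]]
[[[0.03, -0.002, 0.0, -3.8], [0.03, 0.0, 0.0, -3.7], [0.03, 0.003, 0.0, -3.8], [0.04, -0.005, 0.0, -5.0], [0.04, -0.002, 0.0, -5.0], [0.039, 0.001, 0.0, -5.0]]]
[ 1.22 -0.08  0.02  1.56  0.    1.66 -0.1 ]
```

Emit:
carry_out(
  motion=[
    [[0.033, -0.006, -0.002, -4.2], [0.033, -0.004, -0.002, -4.2], [0.034, -0.001, -0.002, -4.2], [0.034, 0.001, -0.002, -4.2], [0.04, -0.005, 0, -5], [0.04, -0.002, 0, -5], [0.039, 0.001, 0, -5], [0.03, -0.004, 0, -3.7], [0.03, -0.002, 0, -3.8], [0.03, 0, 0, -3.7], [0.03, 0.002, 0, -3.8], [0.03, -0.004, 0, -3.7]],
  ],
)

```text
clock: 1.85
tool_pos: [0.4115, -0.2054, 0.4476]
orientation: [-0.0, 0.848, 0.53, -0.0]
force: [0.4, -0.2, -0.0]
finger_gap: 0.0856
finger_force: 0.0
```

Emit:
carry_out(
  motion=[
    [[0.03, -0.002, 0, -3.8], [0.03, 0, 0, -3.7], [0.03, 0.003, 0, -3.8], [0.04, -0.005, 0, -5], [0.04, -0.002, 0, -5], [0.039, 0.001, 0, -5]],
  ],
)

```text
clock: 2.35
tool_pos: [0.4602, -0.003, 0.4481]
orientation: [-0.0, 0.705, 0.709, -0.0]
force: [0.9, -0.3, -0.1]
finger_gap: 0.0846
finger_force: 0.0
```

Run:
```python
from plan import *
s=sensors.state();print(s['q'].round(2),s['force'])
plan([(.632,.2255,.20,10),(.632,.2255,.08,10)])
```

```text
[ 0.61 -0.07 -0.64  1.52 -0.04  1.68 -0.03] [ 0.94889858 -0.3153897  -0.09422319]
now [ 0.4602 -0.003   0.4481] 0.4 tilt 0.03
[[[0.023, 0.017, 0.025, -1.0], [0.022, 0.018, 0.025, -0.9], [0.022, 0.018, 0.024, -1.0], [0.022, 0.019, 0.025, -1.0], [0.022, 0.018, 0.025, -0.9], [0.021, 0.02, 0.025, -1.0], [0.021, 0.019, 0.025, -0.9], [0.02, 0.02, 0.024, -1.0], [0.021, 0.02, 0.025, -1.0], [0.019, 0.021, 0.025, -0.9], [0.0, 0.0, 0.03, 0.0], [0.0, 0.0, 0.03, 0.0]]]
[[[0.0, 0.0, 0.03, 0.0], [0.0, 0.0, 0.03, 0.0]]]
```

Emit:
carry_out(
  motion=[
    [[0.023, 0.017, 0.025, -1], [0.022, 0.018, 0.025, -1], [0.022, 0.018, 0.024, -1], [0.022, 0.019, 0.025, -1], [0.022, 0.018, 0.025, -1], [0.021, 0.02, 0.025, -1], [0.021, 0.019, 0.025, -1], [0.02, 0.02, 0.024, -1], [0.021, 0.02, 0.025, -1], [0.019, 0.021, 0.025, -0.6], [0, 0, 0.03, 0], [0, 0, 0.03, 0]],
  ],
)

```text
clock: 3.35
tool_pos: [0.6326, 0.2253, 0.1382]
orientation: [-0.001, 0.644, 0.765, 0.0]
force: [1.1, -0.5, -0.0]
finger_gap: 0.0853
finger_force: 0.0
```

Run:
```python
from plan import *
plan([(.632,.2255,.032,10)])
```

```text
now [0.6326 0.2253 0.1382] 9.9 tilt 0.11
[[[0.0, 0.0, 0.035, 0.0], [0.0, 0.0, 0.036, -0.1], [0.0, -0.001, 0.035, 0.0]]]
```

Emit:
carry_out(
  motion=[
    [[0, 0, 0.03, 0], [0, 0, 0.03, 0], [0, 0, 0.025, 0], [0, 0, 0.021, 0], [0, 0, 0, 0], [0, 0, 0, 0]],
  ],
)

```text
clock: 3.85
tool_pos: [0.632, 0.2227, 0.0334]
orientation: [-0.001, 0.645, 0.765, -0.001]
force: [0.6, 0.7, 0.5]
finger_gap: 0.0855
finger_force: 0.0
```

Emit:
carry_out(
  motion=[
    [[0, 0, 0, 0], [0, 0, 0, 0], [0, 0, 0, 0], [0, 0, 0, 0], [0, 0, 0, 0], [0, 0, 0, 0], [0, 0, 0, 0], [0, 0, 0, 0]],
  ],
  jaw=1,
)

```text
clock: 4.52
tool_pos: [0.6332, 0.2232, 0.036]
orientation: [0.001, 0.645, 0.765, 0.0]
force: [-3.1, -2.3, 9.0]
finger_gap: 0.0326
finger_force: 57.6
```

Emit:
carry_out(
  motion=[
    [[0, 0, -0.01, 0], [0, 0, -0.02, 0], [0, 0, -0.03, 0], [0, 0, -0.03, 0], [0, 0, -0.03, 0], [0, 0, 0, 0]],
  ],
)

```text
clock: 5.02
tool_pos: [0.6352, 0.2248, 0.162]
orientation: [0.002, 0.645, 0.765, 0.004]
force: [-0.1, 0.8, 0.0]
finger_gap: 0.0324
finger_force: 57.4
```

Run:
```python
from plan import *
s=sensors.state();print(s['force'],s['finger_gap'],s['finger_force'])
p,d=snap('scene','g1'); cv2.imwrite('pics/g1c.png',cv2.resize(p[150:330,180:420],(720,540)))
plan([(.53,.1,.16,-3),(.4625,0,.14,-7.3),(.4625,0,.075,-7.3)],step=.035)
```

```text
[-0.11580098  0.78107138  0.02683734] 0.032415690733512505 57.38095618187799
now [0.6344 0.2242 0.1589] 9.7 tilt 0.38
[[[-0.021, -0.025, 0.0, 2.5], [-0.022, -0.024, 0.0, 2.6], [-0.023, -0.022, -0.001, 2.5], [-0.024, -0.022, 0.0, 2.6], [-0.025, -0.021, 0.0, 2.5], [-0.026, -0.016, 0.005, 1.1], [-0.026, -0.015, 0.005, 1.1], [-0.026, -0.014, 0.005, 1.1], [-0.027, -0.014, 0.005, 1.0], [0.0, 0.0, 0.032, 0.0], [0.0, 0.0, 0.033, 0.0]]]
```

View pics/g1c.png

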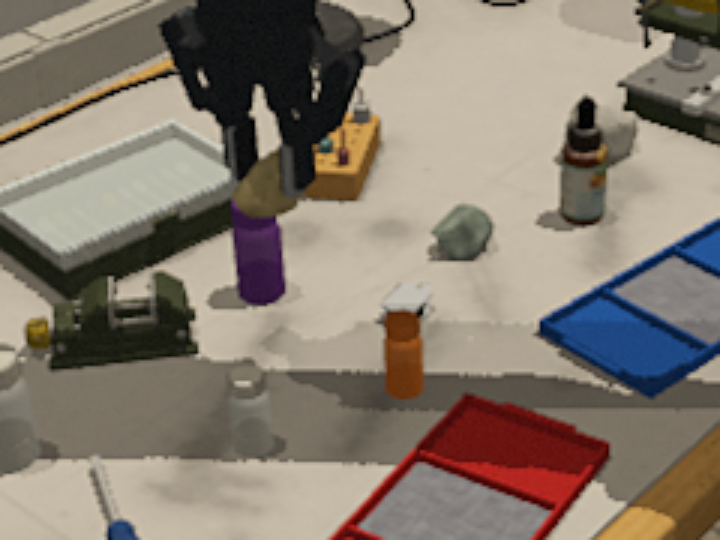

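The stone is held. In the crop it sits at (265,185), below the pads. I'll measure how far its underside hangs below the TCP before placing.

```bash
cat > low.py <<'E'
from h import *
def low(tag,n='scene',r=.05,dz=.07):
    d=np.load(f'pics/{tag}.npy'); I=cv2.imread(f'pics/{tag}.png'); v,u=np.mgrid[:480,:640]; P=world(n,u,v,d)
    t=np.array(sensors.state()['tool_pos']); m=(np.hypot(P[...,0]-t[0],P[...,1]-t[1])<r)&(P[...,2]<t[2]+.01)&(P[...,2]>t[2]-dz)&(d>0)
    k,L,st,_=cv2.connectedComponentsWithStats(m.astype(np.uint8)); i=1+st[1:,4].argmax(); Q=P[L==i]
    zs=Q[:,2]-t[2]; print('n',len(Q),'rel z pct',np.percentile(zs,[.5,2,10]).round(4),'lowest xy',(Q[zs<zs.min()+.01].mean(0)-t).round(4)); return Q,I[L==i],t
E
python3 -c "
from low import *
Q,C,t=low('g1'); m=(C[:,2].astype(int)-C[:,0]>25); q=Q[m]-t; print(len(q),q.min(0),q.max(0),q.mean(0),np.percentile(q[:,2],[1,3]))"
```

```text
n 600 rel z pct [-0.0329 -0.0312 -0.0256] lowest xy [-0.01    0.0155 -0.0279]
284 [-0.02579386 -0.01236045 -0.03358922] [0.02997339 0.02777766 0.00866143] [-0.00742903  0.01433599 -0.01593635] [-0.03288757 -0.03170802]
```

Emit:
carry_out(
  motion=[
    [[-0.021, -0.025, 0, 2.5], [-0.022, -0.024, 0, 2.6], [-0.023, -0.022, 0, 2.5], [-0.024, -0.022, 0, 2.6], [-0.025, -0.021, 0, 2.5], [-0.026, -0.016, 0.005, 1.1], [-0.026, -0.015, 0.005, 1.1], [-0.026, -0.014, 0.005, 1.1], [-0.027, -0.014, 0.005, 1], [0, 0, 0.025, 0], [0, 0, 0.025, 0], [0, 0, 0, 0]],
  ],
)

```text
clock: 6.07
tool_pos: [0.4577, -0.002, 0.0806]
orientation: [-0.002, 0.751, 0.66, -0.002]
force: [-2.3, 0.3, -0.9]
finger_gap: 0.0327
finger_force: 57.7
```

Run:
```python
from plan import *
plan([(.4625,0,.041,-7.3)],step=.015)
```

```text
now [ 0.4577 -0.002   0.0806] -7.3 tilt 0.35
[[[0.001, 0.002, 0.013, 0.0], [0.001, 0.001, 0.013, 0.0], [0.001, 0.002, 0.014, 0.0]]]
```

Emit:
carry_out(
  motion=[
    [[0.001, 0.002, 0.012, 0], [0.001, 0.001, 0.012, 0], [0, 0, 0.008, 0], [0, 0, 0, 0], [0, 0, 0, 0], [0, 0, 0, 0]],
  ],
)

```text
clock: 6.57
tool_pos: [0.4646, 0.0007, 0.0528]
orientation: [0.0, 0.75, 0.661, 0.0]
force: [0.9, 0.6, -1.6]
finger_gap: 0.0328
finger_force: 57.7
```

Emit:
carry_out(
  motion=[
    [[0, -0.001, 0.006, 0], [0, 0, 0.005, 0], [0, 0, 0, 0], [0, 0, 0, 0], [0, 0, 0, 0]],
  ],
)

```text
clock: 6.98
tool_pos: [0.4633, 0.0007, 0.0414]
orientation: [-0.0, 0.75, 0.661, -0.0]
force: [0.8, 0.5, -1.1]
finger_gap: 0.0326
finger_force: 57.7
```

Emit:
carry_out(
  motion=[
    [[0, 0, 0.001, 0], [0, 0, 0.001, 0], [0, 0, 0, 0], [0, 0, 0, 0]],
  ],
)

```text
clock: 7.32
tool_pos: [0.4632, 0.0007, 0.0393]
orientation: [-0.0, 0.75, 0.661, -0.0]
force: [0.2, -0.1, -1.6]
finger_gap: 0.0327
finger_force: 57.7
```

Emit:
carry_out(
  motion=[
    [[0, 0, 0, 0], [0, 0, 0, 0], [0, 0, 0, 0], [0, 0, 0, 0], [0, 0, 0, 0], [0, 0, -0.02, 0], [0, 0, -0.04, 0], [0, 0, -0.04, 0], [0, 0, -0.02, 0], [0, 0, 0, 0]],
  ],
  jaw=0.3,
)

```text
clock: 8.15
tool_pos: [0.466, 0.0009, 0.1641]
orientation: [0.003, 0.75, 0.661, 0.002]
force: [1.5, -0.3, -0.3]
finger_gap: 0.0593
finger_force: 0.0
```

Run:
```python
from plan import *
p,d=snap('scene','g2'); cv2.imwrite('pics/g2c.png',cv2.resize(p[190:310,330:490],(640,480)))
plan([(.47,.1,.17,0),(.5895,.2995,.17,15),(.5895,.2995,.039,15)],step=.04)
```

```text
now [0.4648 0.0006 0.1617] -7.3 tilt 0.29
[[[0.033, -0.002, -0.003, -2.4], [0.033, -0.002, -0.003, -2.5], [0.033, 0.001, -0.002, -2.4], [0.033, 0.02, 0.0, -2.5], [0.033, 0.021, 0.0, -2.5], [0.031, 0.023, 0.0, -2.5], [0.031, 0.024, 0.0, -2.5], [0.029, 0.025, 0.0, -2.5], [0.028, 0.027, 0.0, -2.5], [0.0, 0.0, 0.033, 0.0], [0.0, 0.0, 0.032, 0.0], [0.0, 0.0, 0.033, 0.0]]]
[[[0.0, 0.0, 0.033, 0.0]]]
```

View pics/g2c.png

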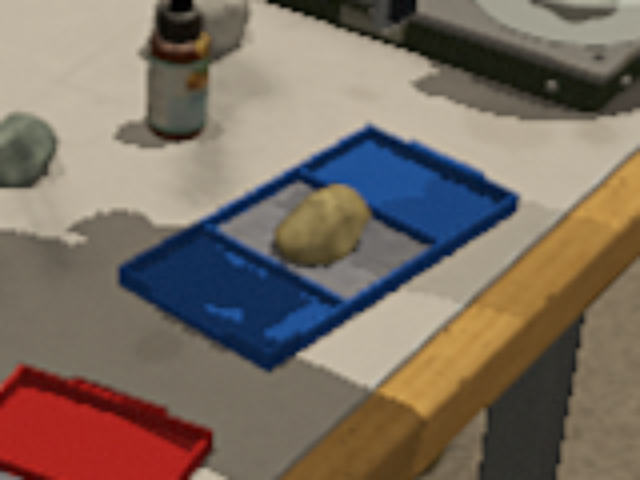

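The ochre stone sits in the middle pocket, at (322,222) in the crop. Next is the vial.

Emit:
carry_out(
  motion=[
    [[0.033, -0.002, -0.003, -2.4], [0.033, -0.002, -0.003, -2.5], [0.033, 0.001, -0.002, -2.4], [0.033, 0.02, 0, -2.5], [0.033, 0.021, 0, -2.5], [0.031, 0.023, 0, -2.5], [0.031, 0.024, 0, -2.5], [0.029, 0.025, 0, -2.5], [0.028, 0.027, 0, -2.5], [0, 0, 0, 0], [0, 0, 0.03, 0], [0, 0, 0.02, 0]],
  ],
  jaw=0.2,
)

```text
clock: 9.2
tool_pos: [0.5871, 0.3005, 0.1144]
orientation: [-0.001, 0.608, 0.794, -0.0]
force: [-0.1, -1.2, -0.7]
finger_gap: 0.0684
finger_force: 0.0
```

Emit:
carry_out(
  motion=[
    [[0, 0, 0, 0], [0, 0, 0, 0], [0, 0, 0, 0]],
  ],
)

```text
clock: 9.45
tool_pos: [0.588, 0.2996, 0.118]
orientation: [-0.0, 0.609, 0.794, 0.0]
force: [0.5, 0.1, -0.2]
finger_gap: 0.0687
finger_force: 0.0
```

Run:
```python
from plan import *
plan([(.5895,.2995,.038,15)],step=.03)
```

```text
now [0.588  0.2996 0.118 ] 15.0 tilt 0.03
[[[0.0, 0.0, 0.027, 0.0], [0.0, 0.001, 0.026, 0.0], [-0.001, 0.0, 0.027, 0.0]]]
```

Emit:
carry_out(
  motion=[
    [[0, 0, 0.027, 0], [0, 0.001, 0.027, 0], [0, 0, 0.016, 0], [0, 0, 0.01, 0], [0, 0, 0, 0], [0, 0, 0, 0]],
  ],
)

```text
clock: 9.95
tool_pos: [0.5891, 0.3, 0.0382]
orientation: [0.0, 0.609, 0.794, 0.0]
force: [-0.4, 0.9, -1.1]
finger_gap: 0.0682
finger_force: 0.0
```

Emit:
carry_out(
  motion=[
    [[0, 0, 0, 0], [0, 0, 0, 0], [0, 0, 0, 0], [0, 0, 0, 0], [0, 0, 0, 0], [0, 0, 0, 0], [0, 0, 0, 0], [0, 0, 0, 0], [0, 0, 0, 0]],
  ],
  jaw=1,
)

```text
clock: 10.7
tool_pos: [0.5894, 0.3, 0.0385]
orientation: [0.0, 0.609, 0.794, 0.001]
force: [-0.5, -1.2, 6.4]
finger_gap: 0.023
finger_force: 58.7
```

Emit:
carry_out(
  motion=[
    [[0, 0, -0.01, 0], [0, 0, -0.02, 0], [0, 0, -0.03, 0], [0, 0, -0.03, 0], [0, 0, -0.03, 0], [0, 0, -0.01, 0], [0, 0, 0, 0]],
  ],
)

```text
clock: 11.28
tool_pos: [0.59, 0.3008, 0.1714]
orientation: [0.001, 0.608, 0.794, 0.002]
force: [0.2, 0.9, 0.0]
finger_gap: 0.0228
finger_force: 58.9
```

Run:
```python
from plan import *
from low import low
snap('scene','g3'); Q,C,t=low('g3')
I=cv2.imread('pics/g3.png'); cv2.imwrite('pics/g3c.png',cv2.resize(I[120:320,180:400],(660,600)))
print(sensors.state()['finger_gap'])
plan([(.4713,.0684,.165,-7.3)],step=.03)
```

```text
n 529 rel z pct [-0.0359 -0.0344 -0.0277] lowest xy [-0.0053  0.0073 -0.0321]
0.022835302488621836
now [0.5893 0.3001 0.1689] 15.0 tilt 0.15
[[[-0.021, -0.019, 0.0, 2.5], [-0.023, -0.019, 0.001, 2.5], [-0.023, -0.017, 0.0, 2.4], [-0.024, -0.017, 0.001, 2.5], [-0.024, -0.015, 0.0, 2.5], [-0.025, -0.014, 0.001, 2.5], [-0.026, -0.013, 0.0, 2.5], [-0.026, -0.012, 0.0, 2.4], [-0.027, -0.011, 0.001, 2.5]]]
```

View pics/g3c.png

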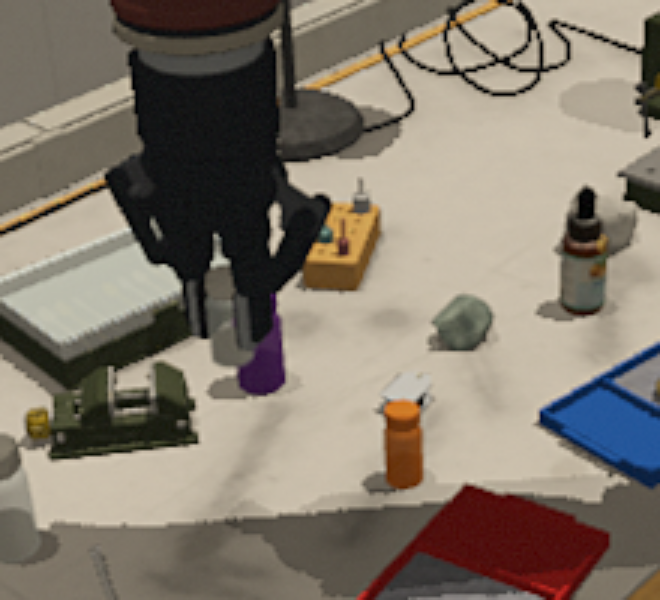

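The vial is upright between the pads, at (235,330) in the crop. Moving it to the blue tray's +y pocket.

Emit:
carry_out(
  motion=[
    [[-0.011, -0.01, 0, 1.2], [-0.021, -0.019, 0, 2.5], [-0.023, -0.019, 0.001, 2.5], [-0.023, -0.017, 0, 2.4], [-0.024, -0.017, 0.001, 2.5], [-0.024, -0.015, 0, 2.5], [-0.025, -0.014, 0.001, 2.5], [-0.026, -0.013, 0, 2.5], [-0.022, -0.007, 0, 2.5], [-0.014, -0.004, 0.001, 1.2], [-0.006, -0.002, 0, 0], [0, 0, 0, 0]],
  ],
)

```text
clock: 12.33
tool_pos: [0.4698, 0.0662, 0.1627]
orientation: [-0.0, 0.751, 0.661, -0.001]
force: [1.1, 0.4, 0.6]
finger_gap: 0.0228
finger_force: 58.9
```

Emit:
carry_out(
  motion=[
    [[0, 0, 0.015, 0], [0, 0, 0.025, 0], [0, 0, 0.025, 0], [0, 0, 0.015, 0], [0, 0, 0, 0], [0, 0, 0, 0], [0, 0, 0, 0]],
  ],
)

```text
clock: 12.92
tool_pos: [0.4711, 0.0687, 0.0842]
orientation: [-0.0, 0.75, 0.662, 0.001]
force: [0.2, 0.0, -0.6]
finger_gap: 0.023
finger_force: 58.9
```

Run:
```python
from plan import *
plan([(.4713,.0684,.0425,-7.3)],step=.012)
```

```text
now [0.4711 0.0687 0.0842] -7.2 tilt 0.08
[[[0.0, 0.0, 0.01, 0.0], [0.0, 0.0, 0.011, 0.1], [0.0, 0.0, 0.01, 0.0], [0.0, 0.0, 0.011, 0.0]]]
```

Emit:
carry_out(
  motion=[
    [[0, 0, 0.012, 0], [0, 0, 0.012, 0], [0, 0, 0.01, 0], [0, 0, 0.006, 0], [0, 0, 0.002, 0], [0, 0, 0.001, 0], [0, 0, 0, 0], [0, 0, 0, 0], [0, 0, 0, 0]],
  ],
)

```text
clock: 13.67
tool_pos: [0.4698, 0.0673, 0.0412]
orientation: [0.0, 0.75, 0.661, -0.001]
force: [-11.5, -1.5, 27.7]
finger_gap: 0.0227
finger_force: 61.9
```

Emit:
carry_out(
  motion=[
    [[0, 0, -0.001, 0], [0, 0, -0.001, 0], [0, 0, 0, 0], [0, 0, 0, 0]],
  ],
)

```text
clock: 14.0
tool_pos: [0.4703, 0.0674, 0.0421]
orientation: [-0.0, 0.75, 0.661, 0.0]
force: [-0.3, -0.2, -0.3]
finger_gap: 0.0232
finger_force: 58.9
```

Run:
```python
from h import *
p,d=snap('scene','g4'); print(sensors.state()['force'],sensors.state()['tool_pos'])
cv2.imwrite('pics/g4c.png',cv2.resize(p[180:300,330:490],(800,600),interpolation=cv2.INTER_CUBIC))
```

```text
[-0.1320971  -0.02650153 -1.41770697] [0.47020842 0.06735953 0.04204911]
```

View pics/g4c.png

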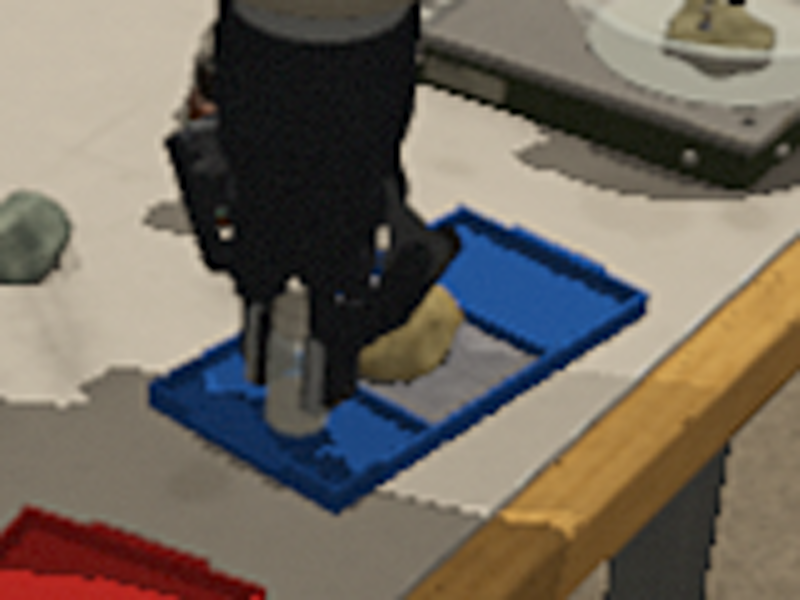

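The vial stands upright in the pocket, at (295,390) in the crop, and is just unloaded from the floor. Releasing.

Emit:
carry_out(
  motion=[
    [[0, 0, 0, 0], [0, 0, 0, 0], [0, 0, 0, 0], [0, 0, 0, 0], [0, 0, 0, 0], [0, 0, -0.01, 0], [0, 0, -0.03, 0], [0, 0, -0.04, 0], [0, 0, -0.035, 0], [0, 0, -0.015, 0], [0, 0, 0, 0], [0, 0, 0, 0]],
  ],
  jaw=0.4,
)

```text
clock: 15.05
tool_pos: [0.4708, 0.0673, 0.1735]
orientation: [0.001, 0.751, 0.661, 0.001]
force: [-1.2, 0.3, 0.3]
finger_gap: 0.0513
finger_force: 0.0
```

Run:
```python
from plan import *
plan([(.61,.130,.15,10.5),(.61,.130,.08,10.5)],step=.035)
```

```text
now [0.4708 0.0673 0.1735] -7.3 tilt 0.14
[[[0.016, 0.026, 0.005, -3.6], [0.014, 0.027, 0.004, -3.5], [0.013, 0.028, 0.005, -3.6], [0.011, 0.028, 0.005, -3.5], [0.009, 0.029, 0.005, -3.6], [0.0, 0.0, 0.035, 0.0], [0.0, 0.0, 0.035, 0.0]]]
```

Emit:
carry_out(
  motion=[
    [[0.016, 0.026, 0.005, -3.6], [0.014, 0.027, 0.004, -3.5], [0.013, 0.028, 0.005, -3.6], [0.011, 0.028, 0.005, -3.5], [0.009, 0.029, 0.005, -3.6], [0, 0, 0.03, 0], [0, 0, 0.03, 0], [0, 0, 0.01, 0], [0, 0, 0, 0], [0, 0, 0, 0]],
  ],
)

```text
clock: 15.88
tool_pos: [0.6084, 0.1303, 0.0781]
orientation: [-0.001, 0.639, 0.769, -0.001]
force: [0.6, 0.7, -0.7]
finger_gap: 0.0512
finger_force: 0.0
```

Run:
```python
from plan import *
plan([(.61,.1304,.029,10.5)],step=.02)
```

```text
now [0.6084 0.1303 0.0781] 10.6 tilt 0.1
[[[0.0, 0.001, 0.016, 0.0], [0.0, 0.0, 0.017, 0.0], [0.0, 0.001, 0.016, 0.1]]]
```

Emit:
carry_out(
  motion=[
    [[0, 0.001, 0.016, 0], [0, 0, 0.017, 0], [0, 0, 0.01, 0], [0, 0, 0.007, 0], [0, 0, 0, 0], [0, 0, 0, 0]],
  ],
)

```text
clock: 16.38
tool_pos: [0.6102, 0.1305, 0.0289]
orientation: [0.0, 0.639, 0.769, 0.0]
force: [0.6, 0.5, 1.0]
finger_gap: 0.0515
finger_force: 0.0
```

Emit:
carry_out(
  motion=[
    [[0, 0, 0, 0], [0, 0, 0, 0], [0, 0, 0, 0], [0, 0, 0, 0], [0, 0, 0, 0], [0, 0, 0, 0], [0, 0, 0, 0]],
  ],
  jaw=1,
)

```text
clock: 16.97
tool_pos: [0.6107, 0.1306, 0.0296]
orientation: [0.001, 0.639, 0.769, 0.001]
force: [-0.9, -0.2, 6.1]
finger_gap: 0.0231
finger_force: 58.9
```

Emit:
carry_out(
  motion=[
    [[0, 0, -0.01, 0], [0, 0, -0.02, 0], [0, 0, -0.03, 0], [0, 0, -0.03, 0], [0, 0, -0.03, 0], [0, 0, -0.01, 0], [0, 0, 0, 0], [0, 0, 0, 0]],
  ],
)

```text
clock: 17.63
tool_pos: [0.6101, 0.1303, 0.1588]
orientation: [0.0, 0.639, 0.769, 0.0]
force: [1.0, -0.9, -1.1]
finger_gap: 0.0231
finger_force: 59.1
```

Run:
```python
from plan import *
from low import low
snap('scene','g5'); low('g5',r=.03,dz=.06)
plan([(.4537,-.0684,.15,-7.3),(.4537,-.0684,.08,-7.3)],step=.035)
```

```text
n 431 rel z pct [-0.0286 -0.0282 -0.0246] lowest xy [-0.0052  0.0129 -0.0248]
now [0.6096 0.13   0.1576] 10.5 tilt 0.05
[[[-0.021, -0.024, 0.001, 2.2], [-0.022, -0.023, 0.001, 2.3], [-0.022, -0.022, 0.001, 2.2], [-0.024, -0.021, 0.001, 2.2], [-0.024, -0.02, 0.001, 2.2], [-0.025, -0.019, 0.001, 2.3], [-0.026, -0.018, 0.001, 2.2], [-0.026, -0.018, 0.001, 2.2], [0.0, 0.0, 0.035, 0.0], [0.0, 0.0, 0.035, 0.0]]]
```

Emit:
carry_out(
  motion=[
    [[-0.021, -0.024, 0.001, 2.2], [-0.022, -0.023, 0.001, 2.3], [-0.022, -0.022, 0.001, 2.2], [-0.024, -0.021, 0.001, 2.2], [-0.024, -0.02, 0.001, 2.2], [-0.025, -0.019, 0.001, 2.3], [-0.026, -0.018, 0.001, 2.2], [-0.026, -0.018, 0.001, 2.2], [0, 0, 0.03, 0], [0, 0, 0.03, 0], [0, 0, 0.01, 0], [0, 0, 0, 0]],
  ],
)

```text
clock: 18.68
tool_pos: [0.4511, -0.0675, 0.0774]
orientation: [-0.003, 0.75, 0.661, -0.001]
force: [-0.6, -0.1, -0.1]
finger_gap: 0.0232
finger_force: 59.2
```

Emit:
carry_out(
  motion=[
    [[0, 0, 0, 0], [0, 0, 0, 0]],
  ],
)

```text
clock: 18.85
tool_pos: [0.4545, -0.0675, 0.0812]
orientation: [0.0, 0.75, 0.661, 0.0]
force: [-0.3, -0.6, -1.0]
finger_gap: 0.0232
finger_force: 59.2
```

Run:
```python
from plan import *
plan([(.4537,-.0684,.034,-7.3)],step=.012)
```

```text
now [ 0.4545 -0.0675  0.0812] -7.2 tilt 0.05
[[[0.0, 0.0, 0.012, 0.0], [-0.001, 0.0, 0.012, 0.0], [0.0, -0.001, 0.011, 0.1], [0.0, 0.0, 0.012, 0.0]]]
```

Emit:
carry_out(
  motion=[
    [[0, 0, 0.012, 0], [-0.001, 0, 0.012, 0], [0, -0.001, 0.012, 0], [0, 0, 0.008, 0], [0, 0, 0.003, 0], [0, 0, 0, 0], [0, 0, 0, 0], [0, 0, 0, 0]],
  ],
)

```text
clock: 19.52
tool_pos: [0.4525, -0.0687, 0.033]
orientation: [-0.0, 0.75, 0.661, 0.0]
force: [0.3, 0.7, -0.7]
finger_gap: 0.0234
finger_force: 59.2
```

Emit:
carry_out(
  motion=[
    [[0, 0, 0, 0], [0, 0, 0, 0], [0, 0, 0, 0], [0, 0, 0, 0], [0, 0, 0, 0], [0, 0, -0.01, 0], [0, 0, -0.03, 0], [0, 0, -0.04, 0], [0, 0, -0.035, 0], [0, 0, -0.015, 0], [0, 0, 0, 0], [0, 0, 0, 0]],
  ],
  jaw=0.4,
)

```text
clock: 20.52
tool_pos: [0.4531, -0.0691, 0.1645]
orientation: [0.001, 0.751, 0.661, 0.0]
force: [-0.4, -0.9, -0.3]
finger_gap: 0.0511
finger_force: 0.0
```

Run:
```python
from plan import *
p,d=snap('top','g6')
q,e=snap('scene','g6s')
cv2.imwrite('pics/g6c.png',np.vstack([cv2.resize(p[200:400,200:500],(600,400)),cv2.resize(q[190:310,330:490],(600,200))])[:600])
plan([(.51,.02,.20,-15),(.633,.041,.19,-22),(.633,.041,.09,-22)],step=.035)
```

```text
now [ 0.4519 -0.0689  0.1627] -7.3 tilt 0.06
[[[0.024, 0.012, -0.009, 1.9], [0.024, 0.01, -0.01, 2.0], [0.025, 0.01, -0.009, 1.9], [0.025, 0.009, -0.009, 1.9], [0.013, 0.028, 0.002, 1.8], [0.014, 0.029, 0.003, 1.7], [0.014, 0.027, 0.002, 1.8], [0.016, 0.027, 0.003, 1.7], [0.0, 0.0, 0.033, 0.0], [0.0, 0.0, 0.033, 0.0], [0.0, 0.0, 0.034, 0.0]]]
```

View pics/g6c.png

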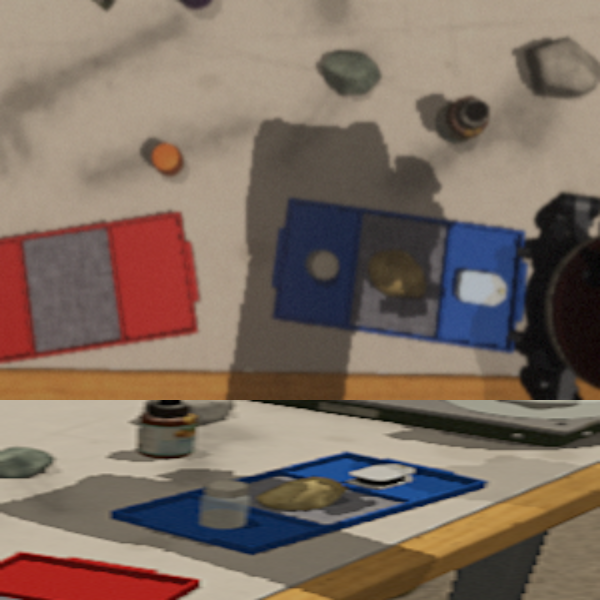

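The blue kit is complete: vial at (322,265), ochre stone at (398,272), loupe at (482,287), each in its own pocket. Next is the green stone.

Emit:
carry_out(
  motion=[
    [[0.024, 0.012, -0.009, 1.9], [0.024, 0.01, -0.01, 2], [0.025, 0.01, -0.009, 1.9], [0.025, 0.009, -0.009, 1.9], [0.013, 0.028, 0.002, 1.8], [0.014, 0.029, 0.003, 1.7], [0.014, 0.027, 0.002, 1.8], [0.016, 0.027, 0.003, 1.7], [0, 0, 0.03, 0], [0, 0, 0.03, 0], [0, 0, 0.02, 0], [0, 0, 0, 0]],
  ],
  jaw=0,
)

```text
clock: 21.62
tool_pos: [0.6298, 0.0409, 0.1037]
orientation: [-0.003, 0.829, 0.56, -0.004]
force: [-0.2, -0.3, 0.3]
finger_gap: 0.0857
finger_force: 0.0
```

Emit:
carry_out(
  motion=[
    [[0, 0, 0, 0], [0, 0, 0, 0]],
  ],
)

```text
clock: 21.78
tool_pos: [0.6337, 0.0416, 0.111]
orientation: [-0.0, 0.829, 0.56, 0.0]
force: [0.1, 0.4, 0.7]
finger_gap: 0.0858
finger_force: 0.0
```

Run:
```python
from plan import *
plan([(.633,.0405,.033,-22)],step=.025)
```

```text
now [0.6337 0.0416 0.111 ] -21.9 tilt 0.04
[[[0.0, 0.0, 0.02, 0.0], [-0.001, 0.0, 0.019, 0.0], [0.0, 0.0, 0.02, 0.0], [0.0, 0.0, 0.019, 0.1]]]
```

Emit:
carry_out(
  motion=[
    [[0, 0, 0.02, 0], [-0.001, 0, 0.02, 0], [0, 0, 0.02, 0], [0, 0, 0.012, 0], [0, 0, 0.006, 0], [0, 0, 0, 0], [0, 0, 0, 0]],
  ],
)

```text
clock: 22.37
tool_pos: [0.6337, 0.0405, 0.0335]
orientation: [0.0, 0.829, 0.559, 0.001]
force: [-0.1, 0.4, 0.4]
finger_gap: 0.0854
finger_force: 0.0
```

Emit:
carry_out(
  motion=[
    [[0, 0, 0, 0], [0, 0, 0, 0], [0, 0, 0, 0], [0, 0, 0, 0], [0, 0, 0, 0], [0, 0, 0, 0], [0, 0, 0, 0], [0, 0, 0, 0]],
  ],
  jaw=1,
)

```text
clock: 23.03
tool_pos: [0.6338, 0.0402, 0.0335]
orientation: [0.001, 0.829, 0.559, 0.001]
force: [-0.7, -0.9, 7.1]
finger_gap: 0.0353
finger_force: 59.1
```

Emit:
carry_out(
  motion=[
    [[0, 0, -0.01, 0], [0, 0, -0.02, 0], [0, 0, -0.03, 0], [0, 0, -0.03, 0], [0, 0, -0.03, 0], [0, 0, -0.02, 0], [0, 0, 0, 0], [0, 0, 0, 0]],
  ],
)

```text
clock: 23.7
tool_pos: [0.6335, 0.0404, 0.1739]
orientation: [0.001, 0.829, 0.559, 0.001]
force: [0.4, -0.6, -1.6]
finger_gap: 0.0352
finger_force: 60.1
```

Run:
```python
from plan import *
from low import low
snap('scene','g7'); low('g7')
plan([(.446,.2765,.16,9.7)],step=.033)
```

```text
n 391 rel z pct [-0.0326 -0.0301 -0.0237] lowest xy [-0.0088  0.0162 -0.0278]
now [0.6328 0.0401 0.1724] -22.0 tilt 0.02
[[[0.015, -0.026, 0.001, -3.2], [0.016, -0.025, 0.001, -3.1], [0.018, -0.025, 0.002, -3.2], [0.019, -0.023, 0.001, -3.2], [0.02, -0.022, 0.001, -3.1], [0.022, -0.021, 0.001, -3.2], [0.023, -0.02, 0.002, -3.2], [0.023, -0.019, 0.001, -3.1], [0.025, -0.017, 0.001, -3.2], [0.026, -0.016, 0.001, -3.2]]]
```

Emit:
carry_out(
  motion=[
    [[0.015, -0.026, 0.001, -3.2], [0.016, -0.025, 0.001, -3.1], [0.018, -0.025, 0.002, -3.2], [0.019, -0.023, 0.001, -3.2], [0.02, -0.022, 0.001, -3.1], [0.022, -0.021, 0.001, -3.2], [0.023, -0.02, 0.002, -3.2], [0.023, -0.019, 0.001, -3.1], [0.025, -0.017, 0.001, -3.2], [0.026, -0.016, 0.001, -3.2], [0, 0, 0.025, 0], [0, 0, 0.025, 0]],
  ],
)

```text
clock: 24.75
tool_pos: [0.4449, 0.2788, 0.1098]
orientation: [0.0, 0.643, 0.766, 0.001]
force: [0.7, -2.0, -1.8]
finger_gap: 0.0353
finger_force: 60.1
```

Emit:
carry_out(
  motion=[
    [[0, 0, 0.02, 0], [0, 0, 0.01, 0], [0, 0, 0, 0], [0, 0, 0, 0], [0, 0, 0, 0]],
  ],
)

```text
clock: 25.17
tool_pos: [0.4467, 0.2774, 0.0812]
orientation: [-0.0, 0.645, 0.765, 0.0]
force: [0.2, 0.1, -0.6]
finger_gap: 0.0354
finger_force: 60.2
```

Run:
```python
from plan import *
plan([(.446,.2765,.0375,9.7)],step=.012)
```

```text
now [0.4467 0.2774 0.0812] 9.7 tilt 0.05
[[[0.0, 0.0, 0.011, 0.0], [0.0, 0.0, 0.011, 0.0], [-0.001, -0.001, 0.011, 0.0], [0.0, 0.0, 0.011, 0.0]]]
```

Emit:
carry_out(
  motion=[
    [[0, 0, 0.012, 0], [0, 0, 0.012, 0], [-0.001, -0.001, 0.01, 0], [0, 0, 0.007, 0], [0, 0, 0.003, 0], [0, 0, 0, 0], [0, 0, 0, 0], [0, 0, 0, 0]],
  ],
)

```text
clock: 25.83
tool_pos: [0.445, 0.2754, 0.0364]
orientation: [0.0, 0.645, 0.765, -0.001]
force: [-4.0, -4.5, 11.2]
finger_gap: 0.0354
finger_force: 61.1
```

Emit:
carry_out(
  motion=[
    [[0, 0, 0, 0], [0, 0, 0, 0], [0, 0, 0, 0], [0, 0, 0, 0], [0, 0, 0, 0], [0, 0, -0.01, 0], [0, 0, -0.03, 0], [0, 0, -0.04, 0], [0, 0, -0.04, 0], [0, 0, -0.04, 0], [0, 0, -0.02, 0], [0, 0, 0, 0]],
  ],
  jaw=0.28,
)

```text
clock: 26.83
tool_pos: [0.447, 0.2777, 0.222]
orientation: [0.002, 0.644, 0.765, 0.003]
force: [-0.9, -0.0, -0.3]
finger_gap: 0.0611
finger_force: 0.0
```

Run:
```python
from plan import *
plan([(.592,-.05,.23,-5),(.592,-.05,.16,-5)],step=.038)
```

```text
now [0.447  0.2777 0.222 ] 9.8 tilt 0.44
[[[-0.035, 0.009, -0.001, 1.5], [-0.034, 0.009, -0.001, 1.5], [-0.035, 0.011, 0.0, 1.4], [-0.034, 0.011, -0.001, 1.5], [-0.033, 0.013, -0.001, 1.5], [-0.034, 0.013, -0.001, 1.5], [-0.033, 0.014, -0.001, 1.4], [-0.032, 0.014, 0.0, 1.5], [-0.032, 0.016, -0.001, 1.5], [-0.032, 0.017, -0.001, 1.5], [0.0, 0.0, 0.035, 0.0], [0.0, 0.0, 0.035, 0.0]]]
```

Emit:
carry_out(
  motion=[
    [[-0.035, 0.009, -0.001, 1.5], [-0.034, 0.009, -0.001, 1.5], [-0.035, 0.011, 0, 1.4], [-0.034, 0.011, -0.001, 1.5], [-0.033, 0.013, -0.001, 1.5], [-0.034, 0.013, -0.001, 1.5], [-0.033, 0.014, -0.001, 1.4], [-0.032, 0.014, 0, 1.5], [-0.032, 0.016, -0.001, 1.5], [-0.032, 0.017, -0.001, 1.5], [0, 0, 0.03, 0], [0, 0, 0.03, 0]],
  ],
  jaw=0,
)

```text
clock: 27.83
tool_pos: [0.5922, -0.0546, 0.1647]
orientation: [0.001, 0.739, 0.673, 0.001]
force: [0.5, 1.2, -1.2]
finger_gap: 0.0853
finger_force: 0.0
```

Emit:
carry_out(
  motion=[
    [[0, 0, 0.005, 0], [0, 0, 0, 0], [0, 0, 0, 0]],
  ],
)

```text
clock: 28.08
tool_pos: [0.5909, -0.051, 0.1605]
orientation: [-0.0, 0.737, 0.676, 0.0]
force: [-0.1, 0.5, 0.8]
finger_gap: 0.0852
finger_force: 0.0
```

Run:
```python
from plan import *
p,d=snap('top','g8')
m=cloud=None
v,u=np.mgrid[:480,:640]; P=world('top',u,v,d); k=(np.abs(P[...,0]-.591)<.03)&(np.abs(P[...,1]+.05)<.03)&(P[...,2]>.085)&(P[...,2]<.108)&(d>0)
print('bulb',P[k].mean(0) if k.any() else None,k.sum())
plan([(.592,-.05,.060,-5)],step=.025)
```

```text
bulb [ 0.59136941 -0.04896046  0.09588862] 76
now [ 0.5914 -0.051   0.1612] -5.0 tilt 0.11
[[[0.0, 0.0, 0.02, 0.0], [0.0, 0.0, 0.02, 0.0], [0.001, 0.0, 0.021, 0.0], [0.0, 0.0, 0.02, 0.0], [0.0, 0.0, 0.02, 0.0]]]
```

Emit:
carry_out(
  motion=[
    [[0, 0, 0.02, 0], [0.001, 0, 0.025, 0], [0, 0, 0.025, 0], [0, 0, 0.02, 0], [0, 0, 0.01, 0], [0, 0, 0, 0], [0, 0, 0, 0]],
  ],
)

```text
clock: 28.72
tool_pos: [0.5916, -0.0505, 0.0607]
orientation: [0.0, 0.738, 0.675, 0.0]
force: [0.9, -0.5, 0.2]
finger_gap: 0.0856
finger_force: 0.0
```

Emit:
carry_out(
  motion=[
    [[0, 0, 0, 0], [0, 0, 0, 0], [0, 0, 0, 0], [0, 0, 0, 0], [0, 0, 0, 0], [0, 0, 0, 0], [0, 0, 0, 0], [0, 0, 0, 0]],
  ],
  jaw=1,
)

```text
clock: 29.38
tool_pos: [0.5913, -0.0509, 0.0602]
orientation: [0.0, 0.738, 0.675, 0.0]
force: [-1.6, -0.1, 7.1]
finger_gap: 0.0302
finger_force: 58.7
```

Emit:
carry_out(
  motion=[
    [[0, 0, -0.005, 0], [0, 0, -0.015, 0], [0, 0, -0.025, 0], [0, 0, -0.03, 0], [0, 0, -0.03, 0], [0, 0, -0.02, 0], [0, 0, -0.005, 0], [0, 0, 0, 0], [0, 0, 0, 0]],
  ],
)

```text
clock: 30.13
tool_pos: [0.5905, -0.051, 0.1892]
orientation: [0.0, 0.738, 0.675, -0.0]
force: [0.4, -1.1, -1.4]
finger_gap: 0.0304
finger_force: 59.4
```

Run:
```python
from plan import *
from low import low
q,_=snap('scene','g9'); low('g9',dz=.085)
cv2.imwrite('pics/g9c.png',cv2.resize(q[100:380,260:460],(428,600)))
plan([(.4576,.2085,.19,9.7)],step=.028)
```

```text
n 615 rel z pct [-0.0585 -0.0568 -0.049 ] lowest xy [-0.0049  0.0113 -0.0546]
now [ 0.5901 -0.051   0.1884] -5.1 tilt 0.09
[[[0.022, -0.014, 0.0, -1.3], [0.023, -0.014, 0.0, -1.4], [0.023, -0.013, 0.0, -1.3], [0.024, -0.012, -0.001, -1.4], [0.023, -0.012, 0.0, -1.3], [0.024, -0.011, 0.0, -1.4], [0.024, -0.011, 0.0, -1.3], [0.025, -0.01, 0.0, -1.3], [0.024, -0.01, 0.0, -1.4], [0.025, -0.009, 0.0, -1.3], [0.025, -0.009, -0.001, -1.4]]]
```

View pics/g9c.png

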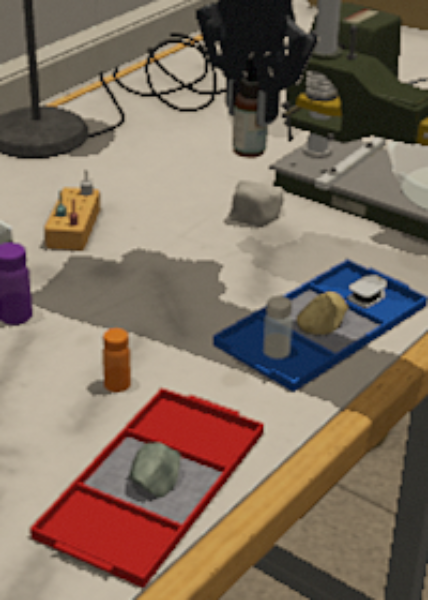

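The bottle is upright at (248,125) in the crop, and the green stone is in the red middle pocket at (155,470). Placing the bottle in the nearer red end pocket.

Emit:
carry_out(
  motion=[
    [[0.011, -0.007, 0, -0.7], [0.022, -0.014, 0, -1.3], [0.023, -0.014, 0, -1.4], [0.023, -0.013, 0, -1.3], [0.024, -0.012, 0, -1.4], [0.023, -0.012, 0, -1.3], [0.024, -0.011, 0, -1.4], [0.024, -0.011, 0, -1.3], [0.025, -0.01, 0, -1.3], [0.024, -0.01, 0, -1.4], [0.02, -0.006, 0, -1.3], [0.014, -0.004, 0, -0.7]],
  ],
)

```text
clock: 31.18
tool_pos: [0.4572, 0.2066, 0.1895]
orientation: [0.0, 0.643, 0.766, 0.0]
force: [0.4, -0.4, -0.3]
finger_gap: 0.0304
finger_force: 59.4
```

Emit:
carry_out(
  motion=[
    [[0.005, -0.001, 0, 0], [0, 0, 0, 0], [0, 0, 0.015, 0], [0, 0, 0.025, 0], [0, 0, 0.025, 0], [0, 0, 0.015, 0], [0, 0, 0, 0], [0, 0, 0, 0], [0, 0, 0, 0]],
  ],
)

```text
clock: 31.93
tool_pos: [0.4582, 0.2081, 0.1103]
orientation: [0.0, 0.645, 0.764, 0.0]
force: [-0.3, -0.3, 0.2]
finger_gap: 0.0304
finger_force: 59.4
```

Run:
```python
from plan import *
plan([(.4576,.2085,.064,9.7)],step=.012)
```

```text
now [0.4582 0.2081 0.1103] 9.7 tilt 0.06
[[[0.0, 0.0, 0.012, 0.0], [0.0, 0.0, 0.011, 0.0], [0.0, 0.0, 0.012, 0.0], [0.001, 0.0, 0.011, 0.0]]]
```

Emit:
carry_out(
  motion=[
    [[0, 0, 0.012, 0], [0, 0, 0.012, 0], [0, 0, 0.012, 0], [0, 0, 0.007, 0], [0, 0, 0.003, 0], [0, 0, 0, 0], [0, 0, 0, 0], [0, 0, 0, 0]],
  ],
)

```text
clock: 32.6
tool_pos: [0.4571, 0.2083, 0.063]
orientation: [-0.0, 0.644, 0.765, -0.0]
force: [0.6, -0.2, -1.0]
finger_gap: 0.0301
finger_force: 59.4
```

Emit:
carry_out(
  motion=[
    [[0, 0, 0.0005, 0], [0, 0, 0, 0], [0, 0, 0, 0]],
  ],
)

```text
clock: 32.85
tool_pos: [0.4572, 0.2083, 0.0628]
orientation: [-0.0, 0.645, 0.765, -0.0]
force: [-0.0, -0.0, 0.6]
finger_gap: 0.0305
finger_force: 59.6
```

Emit:
carry_out(
  motion=[
    [[0, 0, 0, 0], [0, 0, 0, 0], [0, 0, 0, 0], [0, 0, 0, 0], [0, 0, 0, 0], [0, 0, -0.01, 0], [0, 0, -0.025, 0], [0, 0, -0.04, 0], [0, 0, -0.04, 0], [0, 0, -0.04, 0], [0, 0, -0.02, 0], [0, 0, 0, 0]],
  ],
  jaw=0.2,
)

```text
clock: 33.85
tool_pos: [0.459, 0.2098, 0.2433]
orientation: [0.002, 0.644, 0.765, 0.003]
force: [0.7, 0.4, 0.9]
finger_gap: 0.0679
finger_force: 0.0
```

Emit:
carry_out(
  motion=[
    [[-0.03, 0, -0.02, 0], [-0.04, 0, 0, 0], [-0.04, 0, 0, 0], [-0.04, 0, 0, 0], [-0.02, 0, 0, 0], [0, 0, 0, 0], [0, 0, 0, 0], [0, 0, 0, 0]],
  ],
)

```text
clock: 34.52
tool_pos: [0.4858, 0.0419, 0.258]
orientation: [-0.0, 0.644, 0.765, 0.0]
force: [0.4, -0.2, -0.1]
finger_gap: 0.0681
finger_force: 0.0
```

Run:
```python
from h import *
p,d=snap('top','f1'); q,e=snap('scene','f2')
cv2.imwrite('pics/f.png',np.hstack([cv2.resize(p[120:400,60:520],(400,600*280//600)),cv2.resize(q[160:390,230:490],(400,280))]))
```

```text
(no output)
```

View pics/f.png

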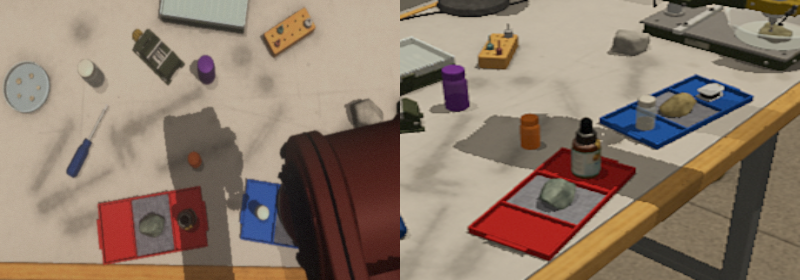

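The final picture shows the bottle upright in the red end pocket (585,150) and the green stone in the red middle pocket (557,195). The vial (645,112), ochre stone (677,103) and loupe (710,92) are in the blue tray. The bystanders look unmoved.

```bash
python3 -c "
from station import ticket; print(ticket.hand_in())"
```

```text
the job is handed in; nothing more can be done
None
```

Both kits are made up and the job is handed in at about 35 s: the final picture shows all five items in their pockets, bottle and vial upright, and the grey stone, screwdriver and vice where they were.

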